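# Hook the shelf bracket into the slotted upright and press it down until it locks

## Task

Put up the blue shelf bracket beside the tandoor: hook its steel tongue into the slot of the steel upright, then press the bracket down until the red spring bolt snaps over the tongue and locks it, level and flat against the upright. The upright's height has been changed and cannot be trusted, so find the slot by feel and go gently: a push of about 20 N is enough to lock it, so never force or jam it. Leave everything else on the shelf where it stands, and let go of the bracket at the end.

Things in the scene. Friction and masses are not known exactly. Their poses are not given: they have to be found in the camera images.
- bracket: blue steel shelf bracket, loose, about 0.25 kg, standing on its flat shelf. Origin: middle of the lower edge of the back plate's rear face; +x out of that face along the steel tongue, +z up. In mm: back plate x -6 to 0, 44 wide (y), 75 high; shelf x -100 to -6, 60 wide, 5 thick, kerb to z 13 at its x -100 end. Centre of mass near x -36
- fin_top (a point): on the bracket at (-42, 0, 75) mm: top of its upright central fin, to grip; press on it close to the back plate, or it may jam. The fin is 12 mm thick (y), runs x -70 to -6, z 5 to 75, flat top level with the back plate's top. Axes as the bracket's
- tongue (a point): on the bracket at (10.7, 0, 57) mm: middle of the front of its hook tongue, which is 12 mm wide (y): neck x 0 to 5.7, z 60 to 68, then a down-turned lip x 5.7 to 10.7, z 46 to 68, so 22 mm tall; the 5.7 mm gap behind the lip takes the 4 mm strip
- stand: grey fixed stand of the slotted upright. Origin on the work surface below the middle of the strip's front face; +x points into that face, the way the tongue enters; +z up. In mm: foot x -30 to 110, y -65 to 65, 12 high; two posts at y +-31 to +-43, x 0 to 30, up to z 165, with the steel strip clamped between them
- face (a point): on the stand: middle of the strip's front face at z 150, the NOMINAL height of the slot's middle. The strip's true height is not measured: the slot's true middle S lies anywhere from z 134 to 166 mm. Strip 60 mm wide, 4 thick (x 0 to 4); its level top edge is at S + 42, above the posts. Slot centred in y, 17 wide, S-13.5 to S+13.5
- entry (a point): on the stand: where the bracket's origin must be to go straight in until flush with the face, for the NOMINAL slot height (z 93 mm). Truly it is S-57, give or take 2.5 mm, so up to 16 mm off. At a wrong height the tongue meets the strip's face and stops 10.7 mm short
- home (a point): on the stand: where the locked bracket's origin comes to rest, for the NOMINAL slot height (z 79 mm); truly S-71. Hard stop at S-73.5. On the way down from the entry the lip meets the brass seat at about S-67.5; there the bracket stays hooked if let go
- bolt (a joint): red spring bolt behind the slot's upper half, m: 0 when sprung forward (slot empty, or locked over the pressed-down tongue), about 0.0097 while the tongue, fully in, holds it back; pushes back with 2.5 N at 0, rising to about 5 N
- seat (a joint): brass sprung seat behind the strip below the slot, m: 0 up, grows as the bracket's lip presses it down; 4 N at 0, 1.5 N more per mm. The bolt snaps over the tongue at about 0.004 (12 to 20 N from above, with friction); 0.006 at the hard stop; about 0.0035 when locked and let go
- ladle: steel ladle lying flat, round bowl 74 mm across and 26 mm high, handle 185 mm long; origin under the bowl's centre, handle along its -x; a bystander
- jar: empty glass jar with a closed aluminium twist cap, 74 mm across, 113 mm high, standing; origin under its centre; a bystander
- scoop: yellow plastic scoop, open box 70 x 55 x 32 mm with a 75 mm handle along its -x; origin under the box's centre; a bystander
- alu_lid: small aluminium lid resting flat, 90 mm across, with a small black knob to 25 mm height; origin under its centre; a bystander
- spice_bowl: blue ceramic bowl, 90 mm across, 45 mm high; origin under its centre; a bystander
- tumbler: steel tumbler, 68 mm across, 95 mm high; origin under its centre; a bystander
Mind the look-alikes: they are no part of the job. What is shaped like the stand but purple is not meant.

How it is judged:
By the outcome, as a careful person would: the job done as asked, in the order asked, and still so for the second after the job is handed in, with the robot touching nothing.
It also fails if it takes over 67 s, if anything falls off the work surface, if the arm or the gripper's body presses on something with over 40 N, if the wrist force passes 120 N, or if a joint passes its speed limit or range.

## Robot

A 7-joint arm with a two-finger parallel gripper is mounted at the origin on the work surface. World frame = base frame: x ahead of the robot, y to its left, z up, the work surface at z = 0. Lengths are in m, angles in rad, forces in N, time in s.
With the tool pointing down it reaches from about 0.425 to 0.925 m from the base axis. Payload 6.8 kg.
Tool frame: the origin (TCP) lies at the very end of the fingers, on their centre line; the grasp point (between the pads) lies 19 mm behind it (arm.grip_point_offset is the distance from the TCP to the grasp point, in m); x points along the fingers, z is the direction in which the jaws open and shut, and the axes are right-handed (so a half turn about x gives the same grasp; the last joint's range is limited). The gripper opens to 88 mm and grips with 3 to 60 N. Pads are 20 mm wide; open, the fingers measure 115 mm over their backs; the gripper's body (75 mm by 178 mm) begins 61 mm behind the grasp point.
Start: joints at [1.011, 0.477, 0.022, 1.555, -0.011, 1.109, -0.083], TCP at [0.295, -0.607, 0.223] pointing down, gripper open.
Joint ranges: [-2.96, 2.96], [-0.34, 2.1], [-1.41, 1.46], [0.24, 2.44], [-1.37, 4.51], [0.17, 1.92], [-2.96, 2.96]. Speed limits (rad/s): [2.39, 2.39, 3.14, 3.14, 3.14, 3.14, 3.14].

## Interface

Orientations are given as a unit quaternion [x, y, z, w].
In Python, from plant import arm gives the robot as it stands. Calls block until the motion is done:
- arm.reach(position, orientation): joint-space move of the TCP to a pose.
- arm.move_l(position, max_speed=0.15, rot=None, contact_N=None): straight line of the TCP; rot=None keeps the orientation; max_speed is the mean speed in m/s. With contact_N (N) it stops when the force on the tool has changed by that much, and returns True; else False.
- arm.goto_joints(angles): joint-space move.
- arm.gripper_to(opening, grip_force=None): finger opening in m; grip_force is the grip in N (None keeps the last); returns when the fingers have stopped.
- arm.dwell(seconds).
- arm.solve_ik(position, orientation): joint angles nearest the present ones, or None.
- arm.snapshot(name): name is "side" or "top" or "wrist"; returns the picture (420x560x3 uint8, red, green, blue); there is no depth.
- arm.get_calibration(name): a dict with "intrinsics" (3x3 intrinsics, pixels), "T" (4x4, takes a point from camera to world coordinates). Camera axes: x right, y down, z forward; pixel columns grow to the right and rows downward; lengths in m; the calibration is good to about 2 mm. A picture is of the moment at which its call begins: read the wrist's pose just before it. get_calibration takes no time and is no camera call; for the wrist camera it gives the pose at the moment of the call.
A pose or a line that the arm cannot do raises arm.MotionError and nothing moves.
- arm.close_job(): hands the job in, once; it reports no verdict.
Readings, each from a call of its own:
- arm.current_t(): time.
- arm.current_joint_pos(): joint angles.
- arm.current_joint_velocities(): joint speeds.
- arm.current_effort(): joint torques, N m.
- arm.current_ee_pos(): TCP position.
- arm.current_ee_rot(): TCP orientation.
- arm.current_wrist_force(): force on the tool from outside, world axes, zero at the start.
- arm.current_torque(): the same for the moment, N m.
- arm.current_gripper_width(): finger opening in m.
Only numpy, scipy, OpenCV 4.12 (cv2) and the standard library are available. Lean on these libraries where they do the work, as an engineer would, in place of code of your own. Each camera call takes 0.05 s, during which the arm holds its last target.

## Working session

There is one attempt and no reset: what is moved stays moved. The work goes in short steps, each a Python script; the robot and the scene stay as the last script left them, time stands still between calls to the robot, and variables do not carry over. Pictures are saved under pics/ and viewed, and the job is handed in when it is done.

```bash
mkdir -p pics; ls
python3 - <<'E'
from plant import arm
import cv2
for n in ["side","top","wrist"]:
    c=arm.get_calibration(n); print(n,c["intrinsics"].tolist(),c["T"].round(4).tolist())
    im=arm.snapshot(n); cv2.imwrite(f"pics/{n}0.png",im[:,:,::-1])
print(arm.current_t(),arm.current_ee_pos(),arm.current_ee_rot())
E
```

```text
pics
side [[427.65043131386545, 0.0, 283.68371743224293], [0.0, 427.65043131386545, 214.80476915673964], [0.0, 0.0, 1.0]] [[-0.7672, -0.4905, 0.4132, 0.1043], [-0.6412, 0.6022, -0.4757, 0.4829], [-0.0155, -0.6299, -0.7765, 0.9571], [0.0, 0.0, 0.0, 1.0]]
top [[448.4707209176912, 0.0, 280.4261138809855], [0.0, 448.4707209176912, 214.33110211271662], [0.0, 0.0, 1.0]] [[0.0247, -0.986, 0.1648, 0.3129], [-0.9997, -0.0253, -0.0017, -0.0217], [0.0059, -0.1647, -0.9863, 1.4576], [0.0, 0.0, 0.0, 1.0]]
wrist [[367.4147334331146, 0.0, 284.2652127311956], [0.0, 367.4147334331146, 211.49602682762372], [0.0, 0.0, 1.0]] [[0.4369, -0.8579, -0.2706, 0.3699], [-0.8995, -0.4171, -0.13, -0.571], [-0.0013, 0.3002, -0.9539, 0.384], [0.0, 0.0, 0.0, 1.0]]
0.15 [ 0.2945096  -0.60686419  0.22193351] [ 0.37551609  0.59972657 -0.37505219  0.59887525]
```

View pics/side0.png

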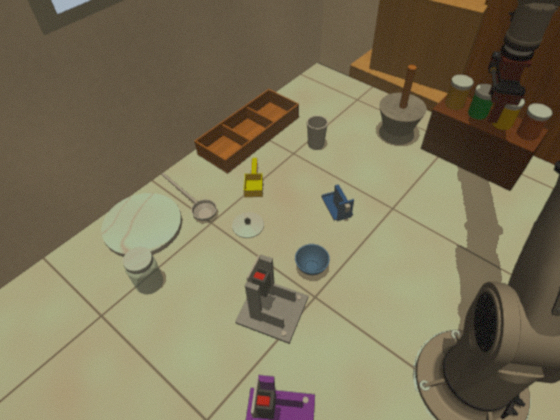

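View pics/top0.png

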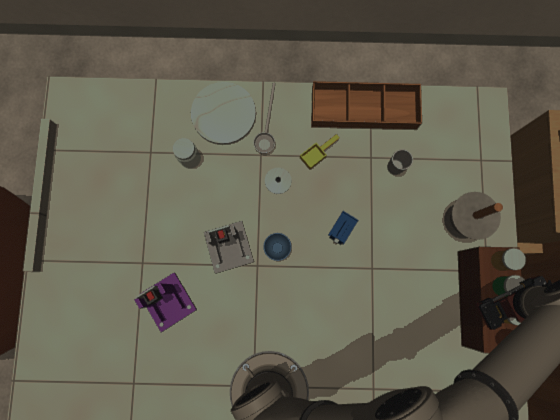

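View pics/wrist0.png

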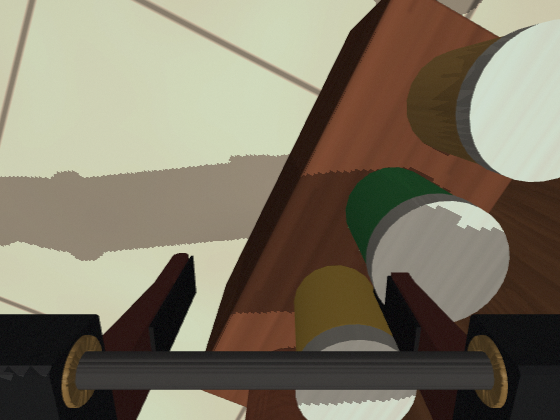

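Candidates: the grey stand is at top (229,247) / side (272,300), and its purple look-alike at top (165,302) / side (280,405). The blue bracket is at top (343,228) / side (338,203), and the blue spice bowl at top (277,247). Next I'll enlarge the grey stand and the bracket to confirm them.

Run:
```python
import cv2, numpy as np
t=cv2.imread("pics/top0.png"); s=cv2.imread("pics/side0.png")
def crop(im,x,y,w,h,k): return cv2.resize(im[y:y+h,x:x+w],None,fx=k,fy=k,interpolation=cv2.INTER_CUBIC)
a=crop(t,315,200,56,56,7); b=crop(t,200,215,56,56,7)
cv2.imwrite("pics/c1.png",np.hstack([a,b]))
a=crop(s,310,175,56,56,7); b=crop(s,230,250,84,84,5)
b=cv2.copyMakeBorder(b,0,0,0,0,cv2.BORDER_CONSTANT); a=cv2.copyMakeBorder(a,0,28,0,0,cv2.BORDER_CONSTANT)
cv2.imwrite("pics/c2.png",np.hstack([a,b]))
```

```text
(no output)
```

View pics/c1.png

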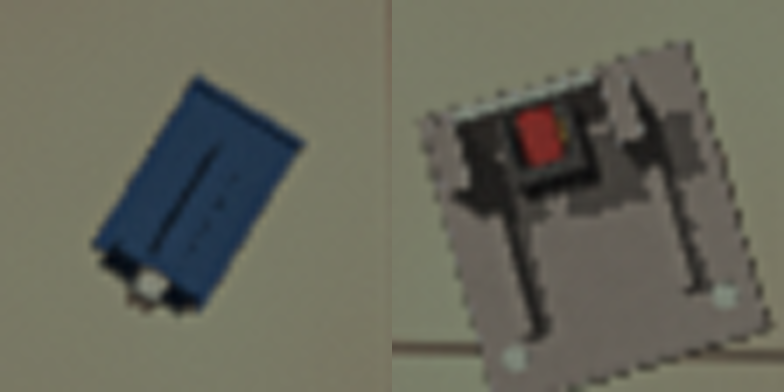

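View pics/c2.png

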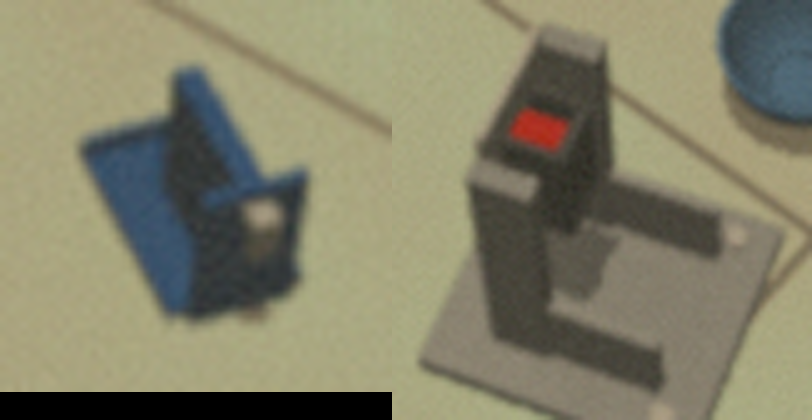

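The bracket stands on its shelf with its tongue toward the image's lower left in the top view, that is toward the robot and left. The grey stand's strip is on its far side, the edge at the top of the image, so its +x points back toward the robot. The red bolt block sits behind it at top (222,236). This is the grey stand, as meant. I'll get coarse poses first, then refine them with the wrist camera.

```bash
cat > h.py <<'E'
import numpy as np, cv2
from scipy.optimize import least_squares
from scipy.spatial.transform import Rotation as R
def proj(cal,P):
    T=np.asarray(cal["T"]);K=np.asarray(cal["intrinsics"])
    p=(np.asarray(P)-T[:3,3])@T[:3,:3]
    q=p@K.T; return q[:,:2]/q[:,2:]
def place(p,pts):
    c,s=np.cos(p[2]),np.sin(p[2]); pts=np.asarray(pts,float)/1000
    return np.c_[p[0]+c*pts[:,0]-s*pts[:,1],p[1]+s*pts[:,0]+c*pts[:,1],pts[:,2]]
def fit(obs,p0):
    "obs: list of (cal, pts_mm, pix)"
    f=lambda p:np.concatenate([(proj(c,place(p,m))-np.array(x)).ravel() for c,m,x in obs])
    r=least_squares(f,p0,loss="soft_l1"); return r.x,r.fun.reshape(-1,2)
def down(yaw):
    "tool x down, tool z (jaw dir) horizontal at angle yaw"
    z=np.array([np.cos(yaw),np.sin(yaw),0]);x=np.array([0,0,-1.]);y=np.cross(z,x)
    return R.from_matrix(np.c_[x,y,z]).as_quat()
E
python3 - <<'E'
from plant import arm
from h import *
top=arm.get_calibration("top"); side=arm.get_calibration("side")
b=lambda x,y:(315+x/7-.43,200+y/7-.43)
# tongue dir: image down-left. world: x up image, y left image. yaw ~ 180-30=150deg; bracket +y: left of +x
# +x dir image (-.5,+.87)=> world (-.87,+.5). +y = rot90 => (-.5,-.87): image right/down -> right
obs=[(top,[[-100,-30,13],[-100,30,13],[-6,-30,5],[-6,30,5]],[b(198,75),b(305,145),b(95,243),b(202,312)])]
p,r=fit(obs,[0.45,-.17,2.6]);print("bracket",p,r.round(1).tolist())
s=lambda x,y:(310+x/7-.43,175+y/7-.43)
obs2=[(side,[[-100,-30,13],[0,22,75],[0,-22,75],[-70,0,75],[10.7,0,68]],[s(82,148),s(200,202),s(307,175),s(187,70),s(265,212)])]
p2,r=fit(obs2,p);print("side",p2,r.round(1).tolist())
b=lambda x,y:(200+(x-392)/7-.43,215+y/7-.43)
# stand +x image down; +y : world -x dir => +y = world -y => image right
obs=[(top,[[-30,-65,12],[-30,65,12],[110,65,12]],[b(420,118),b(690,42),b(770,330)])]
p,r=fit(obs,[0.45,.1,3]);print("stand",p,r.round(1).tolist())
s=lambda x,y:(230+(x-392)/5-.4,250+y/5-.4)
obs2=[(side,[[0,43,165],[0,31,165],[-30,-65,12],[30,43,165],[110,65,12],[110,-65,12]],[s(0,0)]*6)]
for n,q in zip(range(6),proj(side,place(p,obs2[0][1]))): print(n,obs2[0][1][n],((q-[230,250])*5+[392,0]).round())
E
```

```text
bracket [ 0.47221436 -0.20241085  2.59883923] [[0.1, -0.1], [0.5, -0.4], [-0.5, 0.2], [-0.1, 0.2]]
side [ 0.47008001 -0.1991103   2.59788897] [[-0.2, -1.5], [15.7, -3.4], [-14.5, 4.6], [-0.1, -0.2], [0.4, 1.8]]
stand [0.48286164 0.1529635  3.44754515] [[-0.1, -0.0], [0.0, -0.1], [0.1, 0.2]]
0 [0, 43, 165] [548.  11.]
1 [0, 31, 165] [536.  32.]
2 [-30, -65, 12] [415. 348.]
3 [30, 43, 165] [609.  32.]
4 [110, 65, 12] [786. 219.]
5 [110, -65, 12] [688. 454.]
```

Run:
```python
from plant import arm
from h import *
Tt=np.eye(4);Tt[:3,:3]=R.from_quat(arm.current_ee_rot()).as_matrix();Tt[:3,3]=arm.current_ee_pos()
C=np.linalg.inv(Tt)@arm.get_calibration("wrist")["T"];print(C.round(3))
S=np.array([0.483,0.153]);ys=3.4475;B=np.array([.471,-.201]);yb=2.598
for nm,o,yw,off in [("st",S,ys,-.12),("br",B,yb,-.06)]:
  for sg in (1,-1):
    for z in (.3,.35,.4) if nm=="st" else (.2,.25):
      for d in (off,off-.08,.0):
        t=[*(o+d*np.array([np.cos(yw),np.sin(yw)])),z]
        q=down(yw+sg*np.pi/2); j=arm.solve_ik(t,q)
        cam=R.from_quat(q).as_matrix()@C[:3,3]+t
        print(nm,sg,z,d,np.round(t,3),cam.round(2),None if j is None else np.round(j,2))
```

```text
[[-0.    -0.3    0.954 -0.162]
 [ 0.    -0.954 -0.3    0.083]
 [ 1.     0.     0.     0.   ]
 [ 0.     0.     0.     1.   ]]
st 1 0.3 -0.12 [0.597 0.189 0.3  ] [0.68 0.21 0.46] [ 0.09  0.42 -0.69  1.55  0.27  1.27 -1.9 ]
st 1 0.3 -0.2 [0.674 0.213 0.3  ] [0.75 0.24 0.46] [-0.    0.55 -0.62  1.34  0.32  1.35 -1.89]
st 1 0.3 0.0 [0.483 0.153 0.3  ] [0.56 0.18 0.46] [ 0.24  0.2  -0.76  1.81  0.15  1.18 -1.83]
st 1 0.35 -0.12 [0.597 0.189 0.35 ] [0.68 0.21 0.51] [ 0.11  0.4  -0.72  1.47  0.26  1.37 -1.88]
st 1 0.35 -0.2 [0.674 0.213 0.35 ] [0.75 0.24 0.51] [ 0.    0.53 -0.65  1.26  0.31  1.45 -1.88]
st 1 0.35 0.0 [0.483 0.153 0.35 ] [0.56 0.18 0.51] [ 0.28  0.17 -0.79  1.74  0.12  1.29 -1.81]
st 1 0.4 -0.12 [0.597 0.189 0.4  ] [0.68 0.21 0.56] [ 0.13  0.38 -0.75  1.39  0.26  1.47 -1.88]
st 1 0.4 -0.2 [0.674 0.213 0.4  ] [0.75 0.24 0.56] [ 0.01  0.52 -0.67  1.18  0.32  1.55 -1.87]
st 1 0.4 0.0 [0.483 0.153 0.4  ] [0.56 0.18 0.56] [ 0.31  0.15 -0.82  1.65  0.11  1.39 -1.79]
st -1 0.3 -0.12 [0.597 0.189 0.3  ] [0.52 0.16 0.46] [ 0.26  0.5  -0.96  1.54  0.41  1.32  1.14]
st -1 0.3 -0.2 [0.67
[... 1277 characters left out ...]
.471 -0.201  0.25 ] [ 0.54 -0.24  0.41] [ 0.3   0.18 -0.02  1.91  0.    1.05 -1.84]
br -1 0.2 -0.06 [ 0.522 -0.232  0.2  ] [ 0.45 -0.19  0.36] [ 0.73  0.38 -0.54  1.8   0.23  1.02  1.14]
br -1 0.2 -0.14 [ 0.591 -0.273  0.2  ] [ 0.52 -0.23  0.36] [ 0.71  0.51 -0.52  1.61  0.28  1.09  1.14]
br -1 0.2 0.0 [ 0.471 -0.201  0.2  ] [ 0.4  -0.16  0.36] [ 0.75  0.28 -0.55  1.93  0.18  0.97  1.14]
br -1 0.25 -0.06 [ 0.522 -0.232  0.25 ] [ 0.45 -0.19  0.41] [ 0.74  0.33 -0.54  1.75  0.19  1.11  1.17]
br -1 0.25 -0.14 [ 0.591 -0.273  0.25 ] [ 0.52 -0.23  0.41] [ 0.71  0.47 -0.52  1.56  0.24  1.18  1.17]
br -1 0.25 0.0 [ 0.471 -0.201  0.25 ] [ 0.4  -0.16  0.41] [ 0.76  0.23 -0.55  1.88  0.14  1.07  1.18]
```

Run:
```python
from plant import arm
from h import *
import json
S=np.array([0.483,0.153]);ys=3.4475
t=[*(S-.05*np.array([np.cos(ys),np.sin(ys)])),.36]
q=down(ys+np.pi/2)
arm.reach(t,q); arm.dwell(.3)
c=arm.get_calibration("wrist");json.dump({k:np.asarray(v).tolist() for k,v in c.items()},open("w1.json","w"))
im=arm.snapshot("wrist"); cv2.imwrite("pics/w1.png",im[:,:,::-1])
print(arm.current_t(),arm.current_ee_pos(),arm.current_wrist_force())
```

```text
3.3917 [0.53073598 0.16790892 0.35997167] [-0.64759729  0.32587162 -0.20739598]
```

View pics/w1.png

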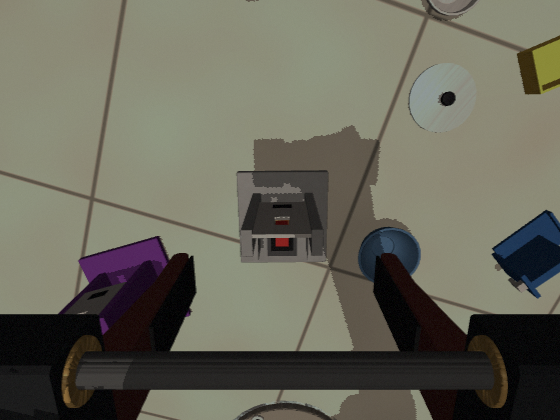

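Run:
```python
import cv2
im=cv2.imread("pics/w1.png")
cv2.imwrite("pics/w1c.png",cv2.resize(im[160:280,225:340],None,fx=5,fy=5,interpolation=cv2.INTER_CUBIC))
```

```text
(no output)
```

View pics/w1c.png

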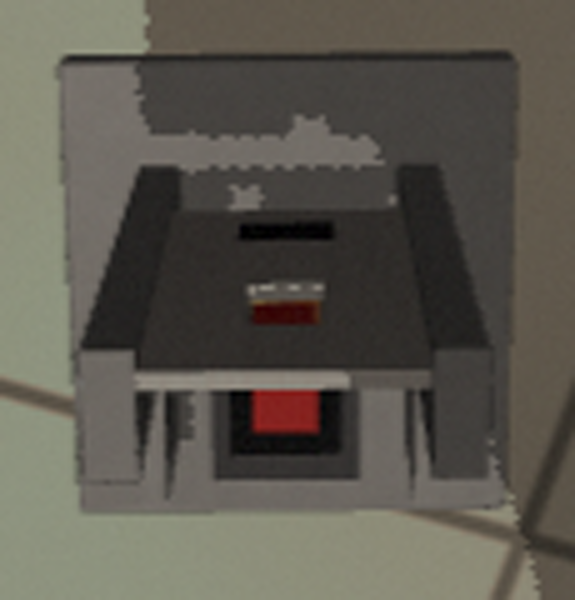

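Run:
```python
from h import *
import json
c=json.load(open("w1.json"))
g=lambda x,y:np.array((225+x/5-.4,160+y/5-.4))
P=[[-30,-65,12],[-30,65,12],[0,-43,165],[0,-31,165],[0,31,165],[0,43,165]]
X=[g(63,62),g(517,59),g(80,350),g(138,350),g(433,348),g(490,348)]
p,r=fit([(c,P,X)],[0.483,.153,3.4475]);print(p,(r*5).round(1).tolist())
# strip top front edge height
P2=np.array([[0,-30,0],[0,30,0]]);X2=[g(137,373),g(432,370)]
for S in range(134,168,4):
    q=proj(c,place(p,[[0,-30,S+42],[0,30,S+42],[0,-8.5,S-13.5],[0,8.5,S-13.5],[0,0,S+13.5],[4,0,S-13.5]]))
    print(S,((q-[225,160]+.4)*5).round().tolist())
# full fit incl. S
f=lambda v:np.concatenate([(proj(c,place(v[:3],P+[[0,-30,v[3]*1e3+42],[0,30,v[3]*1e3+42]]))-np.array(X+X2)).ravel()])
r=least_squares(f,[*p,.15],x_scale=.01,loss="soft_l1");print(r.x,(r.fun*5).round(1))
```

```text
[0.4841069  0.15538961 3.45294043] [[-5.4, -0.2], [2.3, 0.3], [-2.1, 0.2], [-2.1, -0.1], [2.4, 0.3], [3.4, 0.0]]
134 [[136.0, 369.0], [434.0, 367.0], [250.0, 282.0], [324.0, 282.0], [286.0, 321.0], [287.0, 299.0]]
138 [[135.0, 376.0], [436.0, 374.0], [250.0, 288.0], [324.0, 287.0], [286.0, 327.0], [287.0, 304.0]]
142 [[133.0, 383.0], [437.0, 382.0], [249.0, 293.0], [324.0, 293.0], [286.0, 334.0], [287.0, 310.0]]
146 [[131.0, 391.0], [439.0, 389.0], [249.0, 299.0], [325.0, 299.0], [286.0, 340.0], [287.0, 316.0]]
150 [[129.0, 398.0], [440.0, 397.0], [248.0, 305.0], [325.0, 304.0], [286.0, 347.0], [287.0, 322.0]]
154 [[127.0, 406.0], [442.0, 405.0], [248.0, 311.0], [325.0, 310.0], [286.0, 353.0], [287.0, 328.0]]
158 [[126.0, 414.0], [443.0, 413.0], [247.0, 317.0], [325.0, 316.0], [285.0, 360.0], [286.0, 334.0]]
162 [[124.0, 422.0], [445.0, 421.0], [247.0, 323.0], [326.0, 322.0], [285.0, 367.0], [286.0, 340.0]]
166 [[122.0, 431.0], [447.0, 429.0], [246.0, 329.0], [326.0, 329.0], [285.0, 374.0], [286.0, 346.0]]
[0.48405362 0.15542208 3.45364587 0.13559485] [-5.7  0.1  2.1  0.3 -2.3  0.5 -2.3  0.2  2.2  0.4  3.2  0.1 -1.7 -1.1
  2.7  0.2]
```

The wrist picture shows the slot at crop (250–320, 282–325) with the red bolt behind it. The strip's top front edge is at row 372 of the crop. That puts the stand at (0.484, 0.155), yaw 3.453, with S about 136 mm. I'll check S by feel with a gentle fingertip touch on the strip's top edge.

Run:
```python
from plant import arm
from h import *
S=np.array([0.4841,0.1554]);ys=3.4535; u=np.array([np.cos(ys),np.sin(ys)])
q=down(ys+np.pi/2)
arm.gripper_to(0.0)
xy=S-.003*u
arm.reach([*xy,.225],q); arm.move_l([*xy,.195],.06); arm.dwell(.2)
f0=arm.current_wrist_force()
hit=arm.move_l([*xy,.165],.012,contact_N=3)
p=arm.current_ee_pos();f=arm.current_wrist_force()
print(hit,p,f-f0,arm.current_t())
arm.dwell(.1);print(arm.current_ee_pos(),arm.current_wrist_force()-f0)
arm.move_l([*xy,.225],.12)
```

```text
True [0.4869847  0.1563588  0.17756878] [-0.30084024 -0.80883636  4.54142218] 7.6667
[0.48699911 0.15627771 0.17755682] [-0.04015069 -1.12982096  5.17703837]
```

The touch gives a strip top at z = 177.6 mm, so S = 135.6 mm, which agrees with vision. Next, a close look at the bracket.

Run:
```python
from plant import arm
from h import *
import json
B=np.array([.471,-.201]);yb=2.598;u=np.array([np.cos(yb),np.sin(yb)])
arm.gripper_to(0.08)
arm.reach([*(B-.03*u),.25],down(yb+np.pi/2)); arm.dwell(.3)
c=arm.get_calibration("wrist");json.dump({k:np.asarray(v).tolist() for k,v in c.items()},open("w2.json","w"))
im=arm.snapshot("wrist"); cv2.imwrite("pics/w2.png",im[:,:,::-1])
print(arm.current_t(),arm.current_ee_pos())
```

```text
11.3417 [ 0.49687979 -0.21595042  0.24998884]
```

View pics/w2.png

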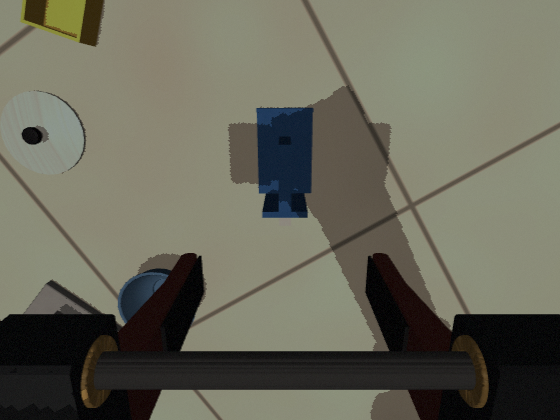

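Run:
```python
import cv2
im=cv2.imread("pics/w2.png")
cv2.imwrite("pics/w2c.png",cv2.convertScaleAbs(cv2.resize(im[98:230,235:335],None,fx=5,fy=4.5,interpolation=cv2.INTER_CUBIC),alpha=1.8))
```

```text
(no output)
```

View pics/w2c.png

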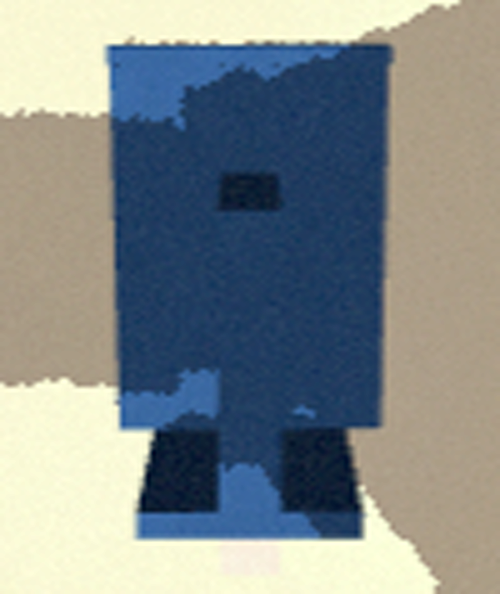

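Run:
```python
from h import *
import json
c=json.load(open("w2.json"))
g=lambda x,y:(235+x/5-.4,98+y/4.5-.4)
P=[[-100,-30,13],[-100,30,13],[-6,-30,5],[-6,30,5],[-6,-22,75],[-6,22,75],[0,-22,75],[0,22,75],[-70,-6,75],[-70,6,75]]
X=[g(107,46),g(392,46),g(122,428),g(381,428),g(138,512),g(362,512),g(137,538),g(363,538),g(220,210),g(281,210)]
p,r=fit([(c,P,X)],[0.471,-.201,2.598]);print(p,r.round(2).tolist())
```

```text
[ 0.47266765 -0.20121662  2.60124208] [[-0.08, 0.01], [0.28, -0.08], [-0.54, 0.24], [0.12, 0.19], [-0.39, -0.06], [0.55, -0.1], [-0.07, 0.08], [0.24, 0.04], [-0.6, -0.08], [0.39, -0.09]]
```

The bracket is at (0.4727, −0.2012), yaw 2.601, with residuals under 0.6 px. I'll grasp its fin at x = −40, lift it and carry it to the front of the stand.

Run:
```python
from plant import arm
from h import *
B=np.array([.4727,-.2012]);yb=2.601;u=np.array([np.cos(yb),np.sin(yb)])
q=down(yb+np.pi/2); g=B-.040*u
arm.gripper_to(0.05)
arm.reach([*g,.13],q)
hit=arm.move_l([*g,.045],.08,contact_N=6); print("hit",hit,arm.current_ee_pos())
arm.gripper_to(0.0,40); print("w",arm.current_gripper_width(),arm.current_t())
arm.move_l([*g,.10],.08)
arm.dwell(.1);print(arm.current_gripper_width(),arm.current_wrist_force(),arm.current_ee_pos())
arm.move_l([*g,.25],.15)
S=np.array([0.4841,0.1554]);ys=3.4535; us=np.array([np.cos(ys),np.sin(ys)])
x=S+(-.055-.040)*us
arm.reach([*x,.25],down(ys+np.pi/2))
x=S+(-.04-.040)*us
arm.move_l([*x,.0786+.045],.12)
arm.dwell(.2);print(arm.current_ee_pos(),arm.current_wrist_force(),arm.current_t())
im=arm.snapshot("wrist"); cv2.imwrite("pics/w3.png",im[:,:,::-1])
im=arm.snapshot("side"); cv2.imwrite("pics/s3.png",im[:,:,::-1])
im=cv2.imread("pics/s3.png");cv2.imwrite("pics/s3c.png",cv2.resize(im[210:350,200:340],None,fx=4,fy=4,interpolation=cv2.INTER_CUBIC))
```

```text
hit False [ 0.50744906 -0.22191485  0.04550652]
w 0.011932964528870866 14.4417
0.011717426372629021 [-0.02031668  0.02052523 -1.71696211] [ 0.50649527 -0.22167145  0.09941784]
[0.56065047 0.18008046 0.12422635] [ 0.28463953  0.20101889 -2.16863824] 19.4667
```

View pics/w3.png

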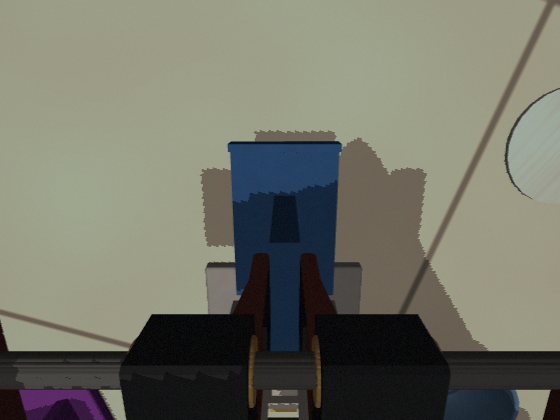

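View pics/s3c.png

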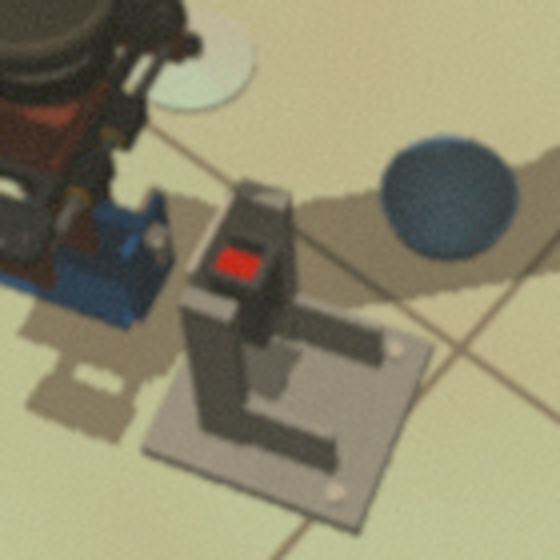

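Run:
```python
import cv2,numpy as np
im=cv2.imread("pics/w3.png")
a=cv2.resize(im[240:310,195:375],None,fx=4.4,fy=4.4,interpolation=cv2.INTER_CUBIC)
b=cv2.resize(im[340:420,235:335],None,fx=3.5,fy=3.5,interpolation=cv2.INTER_CUBIC)
b=cv2.copyMakeBorder(b,0,0,0,a.shape[1]-b.shape[1],cv2.BORDER_CONSTANT)
cv2.imwrite("pics/w3c.png",np.vstack([a,cv2.convertScaleAbs(b,alpha=1.5)]))
for r in (150,160,200,275,285): 
    g=im[r].astype(int); d=np.abs(np.diff(g,axis=0)).sum(1); print(r,[(i,int(d[i])) for i in np.where(d>45)[0] if 190<i<380])
```

```text
150 [(np.int64(227), 211), (np.int64(341), 84), (np.int64(372), 112)]
160 [(np.int64(229), 80), (np.int64(230), 155), (np.int64(338), 69)]
200 [(np.int64(203), 131), (np.int64(231), 57), (np.int64(232), 51), (np.int64(240), 70), (np.int64(242), 57), (np.int64(247), 60), (np.int64(273), 59), (np.int64(336), 82), (np.int64(337), 64)]
275 [(np.int64(205), 89), (np.int64(235), 202), (np.int64(249), 55), (np.int64(268), 47), (np.int64(269), 57), (np.int64(299), 93), (np.int64(319), 48), (np.int64(333), 60), (np.int64(361), 59)]
285 [(np.int64(205), 89), (np.int64(235), 160), (np.int64(245), 56), (np.int64(269), 63), (np.int64(299), 96), (np.int64(322), 48), (np.int64(333), 48), (np.int64(361), 46)]
```

View pics/w3c.png

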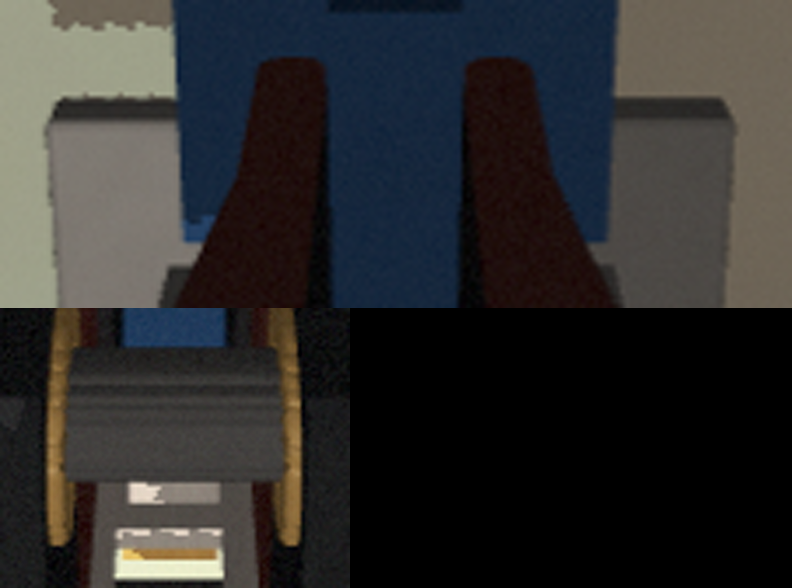

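The shelf is level in the view. The slot (crop cols 115–223) sits about 0.85 mm left of the tongue (128–221), so I'll shift by that much and insert gently.

```bash
cat >> h.py <<'E'
ys=3.4535; us=np.array([np.cos(ys),np.sin(ys)]); vs=np.array([-np.sin(ys),np.cos(ys)])
S0=np.array([0.4841,0.1554])-.00085*vs
def tcp(x,z): return [*(S0+(x-.040)*us),z+.0451]
def sx(p): d=np.asarray(p)[:2]-S0; return d@us+.040, d@vs
E
python3 - <<'E'
from plant import arm
from h import *
z=.0786
arm.move_l(tcp(-.018,z),.04); arm.dwell(.2)
f0=arm.current_wrist_force(); print(sx(arm.current_ee_pos()),arm.current_ee_pos()[2],arm.current_t())
for x,n in ((-.006,5),(.004,8)):
    hit=arm.move_l(tcp(x,z),.012,contact_N=n)
    p=arm.current_ee_pos();f=arm.current_wrist_force()-f0
    print(hit,np.round(sx(p),4),p[2].round(4),(f[:2]@us).round(2),(f[:2]@vs).round(2),f[2].round(2),arm.current_t())
    if hit: break
E
```

```text
(np.float64(-0.018226344532760265), np.float64(-3.787851690127558e-05)) 0.12370598003444269 20.4667
False [-0.0064 -0.    ] 0.124 -4.54 -0.2 1.88 21.6167
True [-0.001  -0.0001] 0.1242 -4.97 -0.86 2.09 22.25
```

Run:
```python
from plant import arm
from h import *
z=.0786
arm.dwell(.1)
f=arm.current_wrist_force();print((f[:2]@us).round(2),f[2].round(2))
hit=arm.move_l(tcp(.004,z),.008,contact_N=5)
def rep():
    p=arm.current_ee_pos();f=arm.current_wrist_force()
    print(hit,np.round(sx(p),4),p[2].round(4),(f[:2]@us).round(2),(f[:2]@vs).round(2),f[2].round(2),arm.current_t())
rep(); arm.dwell(.2); rep()
im=arm.snapshot("side"); cv2.imwrite("pics/s4.png",im[:,:,::-1])
cv2.imwrite("pics/s4c.png",cv2.resize(im[210:350,200:340,::-1],None,fx=4,fy=4,interpolation=cv2.INTER_CUBIC))
```

```text
-4.47 -1.45
True [-0.0011 -0.    ] 0.1242 -4.72 -1.59 -1.39 22.75
True [-0.0015 -0.    ] 0.1242 -4.1 -0.36 -0.51 22.95
```

View pics/s4c.png

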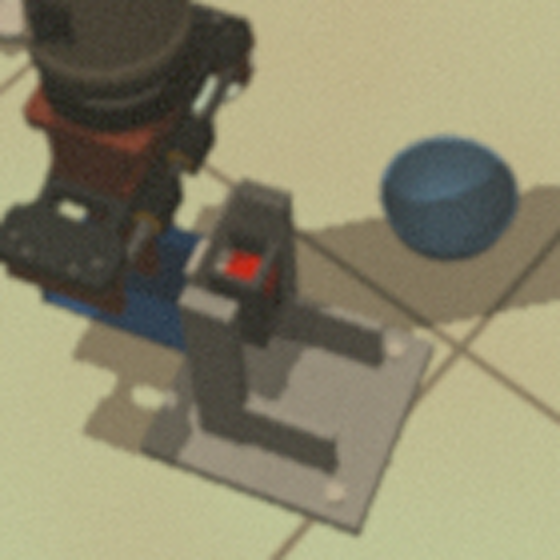

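The bracket contacted flush twice at x ≈ −1 mm with the tongue inside, and the bolt has been pushed back (the red moved back in the side view). Now I'll lower it gently to the seat.

Run:
```python
from plant import arm
from h import *
def rep():
    p=arm.current_ee_pos();f=arm.current_wrist_force()
    print(hit,np.round(sx(p),4),(p[2]-.0451).round(4),(f[:2]@us).round(2),(f[:2]@vs).round(2),f[2].round(2),arm.current_t())
hit=arm.move_l(tcp(-.0007,.0786),.008,contact_N=6); rep()
for z in (.0745,.0705,.0675):
    hit=arm.move_l(tcp(-.0007,z),.012,contact_N=6); rep()
    if hit: break
```

```text
False [-0.0007 -0.    ] 0.0785 -5.56 0.37 -1.49 23.2583
False [-0.0004  0.0001] 0.0742 -4.87 -0.41 -4.13 23.75
False [-0.0006 -0.    ] 0.0703 -4.56 -0.21 -3.49 24.2333
False [-0.0009 -0.0001] 0.0677 -4.77 0.45 0.09 24.6333
```

Run:
```python
from plant import arm
from h import *
arm.gripper_to(.03); arm.dwell(.2)
p=arm.current_ee_pos()
arm.move_l([p[0],p[1],.20],.12)
arm.gripper_to(0.0,20)
a=tcp(-.015+.040,0)[:2]
arm.move_l([*a,.20],.10)
arm.move_l([*a,.156],.08); arm.dwell(.2)
im=arm.snapshot("wrist"); cv2.imwrite("pics/w5.png",im[:,:,::-1])
im=arm.snapshot("side"); 
cv2.imwrite("pics/s5c.png",cv2.resize(im[210:350,200:340,::-1],None,fx=4,fy=4,interpolation=cv2.INTER_CUBIC))
print(arm.current_ee_pos(),sx(arm.current_ee_pos()),arm.current_wrist_force(),arm.current_gripper_width(),arm.current_t())
```

```text
[0.49837012 0.16083797 0.15639658] (np.float64(0.02474963839163264), np.float64(5.35434425831776e-05)) [ 0.34876497  0.00145865 -0.18988132] 0.0006167556607990837 28.2417
```

View pics/w5.png

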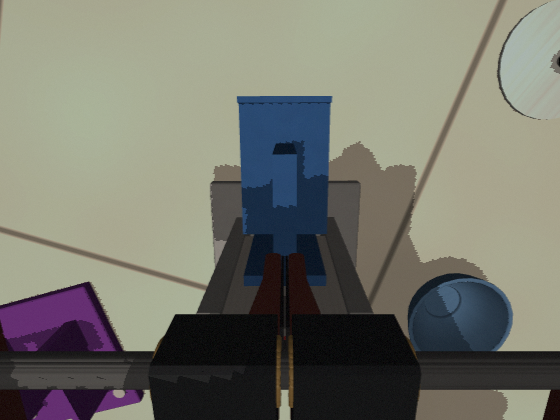

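View pics/s5c.png

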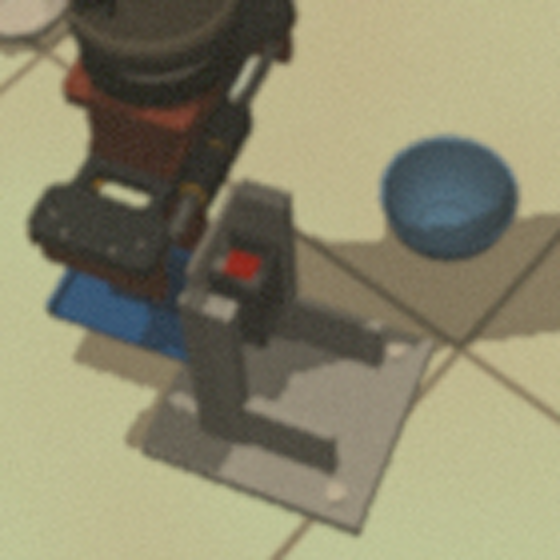

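The bracket stays hooked with the gripper off it. Next I'll press in small steps on the fin top close to the back plate, watching the force.

Run:
```python
from plant import arm
from h import *
a=tcp(-.015+.040,0)[:2]
f0=arm.current_wrist_force()
def rep(tag):
    p=arm.current_ee_pos();f=arm.current_wrist_force()-f0
    print(tag,np.round(sx(p),4),p[2].round(4),(f[:2]@us).round(2),(f[:2]@vs).round(2),f[2].round(2),arm.current_t()); return p[2],f[2]
hit=arm.move_l([*a,.136],.012,contact_N=2.5); z,_=rep(hit)
tz=z
for i in range(14):
    tz-=.0006
    hit=arm.move_l([*a,tz],.008,contact_N=10); z,f=rep((hit,round(tz,4)))
    if f>22 or hit or z<.1384: break
```

```text
True [ 0.025 -0.   ] 0.1424 1.21 -0.37 4.08 29.325
(False, np.float64(0.1418)) [ 0.0249 -0.    ] 0.1423 2.27 0.65 6.37 29.575
(False, np.float64(0.1412)) [ 0.0249 -0.0001] 0.1418 3.05 0.04 8.02 29.825
(False, np.float64(0.1406)) [ 0.0249 -0.0001] 0.1413 3.08 0.81 9.22 30.075
(False, np.float64(0.14)) [ 0.0249 -0.0001] 0.1408 3.8 -0.12 10.52 30.325
(False, np.float64(0.1394)) [ 0.025  -0.0002] 0.1403 3.58 0.96 10.78 30.575
(False, np.float64(0.1388)) [ 0.025  -0.0002] 0.1398 4.35 -0.1 12.53 30.825
(False, np.float64(0.1382)) [ 0.0251 -0.0002] 0.139 3.54 -0.05 10.81 31.075
(False, np.float64(0.1376)) [ 0.0251 -0.0002] 0.1385 3.75 0.6 12.18 31.325
(False, np.float64(0.137)) [ 0.0251 -0.0002] 0.138 4.24 -0.19 12.71 31.575
```

The force dropped from 12.5 to 10.8 N at z ≈ 139 mm, about where the bolt should snap. I'll press slightly further, still under 20 N, then ease off and look.

Run:
```python
from plant import arm
from h import *
a=tcp(-.015+.040,0)[:2]
def rep(tag):
    p=arm.current_ee_pos();f=arm.current_wrist_force()
    print(tag,p[2].round(4),f.round(2),arm.current_t()); return p[2],f[2]
tz=.137
for i in range(3):
    tz-=.0005
    hit=arm.move_l([*a,tz],.008,contact_N=5); z,f=rep(hit)
    if f>17 or hit: break
arm.move_l([*a,.1395],.01); rep("up1")
arm.move_l([*a,.20],.10)
# feel where fin top now rests
b=tcp(-.03+.040,0)[:2]
arm.move_l([*b,.26],.12); arm.dwell(.2)
im=arm.snapshot("wrist"); cv2.imwrite("pics/w6.png",im[:,:,::-1])
import json;json.dump({k:np.asarray(v).tolist() for k,v in arm.get_calibration("wrist").items()},open("w6.json","w"))
im=arm.snapshot("side"); 
cv2.imwrite("pics/s6c.png",cv2.resize(im[210:350,200:340,::-1],None,fx=4,fy=4,interpolation=cv2.INTER_CUBIC))
print(arm.current_t(),arm.current_wrist_force())
```

```text
False 0.1375 [-4.3  -3.2  12.95] 31.825
False 0.1371 [-6.14 -2.14 14.6 ] 32.075
False 0.1367 [-4.84 -1.8  16.17] 32.325
up1 0.1394 [-0.29  0.08  1.98] 32.875
34.6 [ 0.96910471 -0.03160293 -0.75447385]
```

View pics/w6.png

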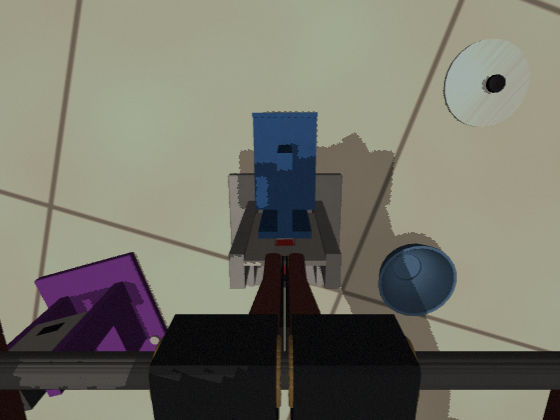

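View pics/s6c.png

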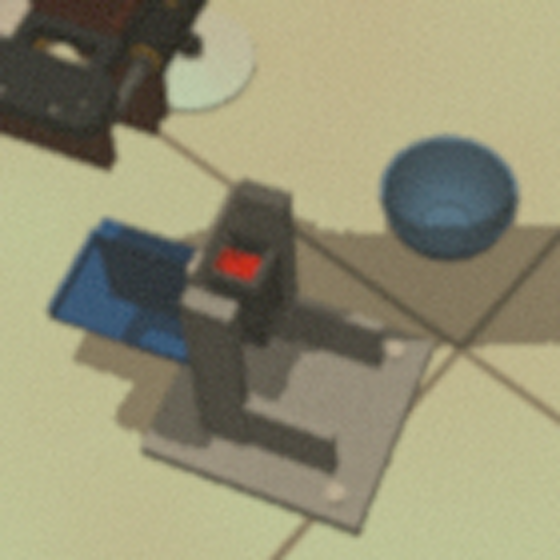

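Run:
```python
from plant import arm
from h import *
a=tcp(-.015+.040,0)[:2]
arm.move_l([*a,.16],.12); arm.move_l([*a,.146],.04);arm.dwell(.2)
hit=arm.move_l([*a,.1375],.01,contact_N=2);print(hit,arm.current_ee_pos()[2],arm.current_wrist_force())
arm.move_l([*a,.20],.10)
c=tcp(-.09+.040,0)[:2]
c2=tcp(-.0+.040,0)[:2]
im=cv2.imread("pics/w6.png")
cv2.imwrite("pics/w6c.png",cv2.convertScaleAbs(cv2.resize(im[100:300,215:355],None,fx=4,fy=3,interpolation=cv2.INTER_CUBIC),alpha=1.8))
print(arm.current_t())
```

```text
True 0.1392472318645037 [ 0.10422919 -0.07205807  4.22497909]
37.7083
```

View pics/w6c.png

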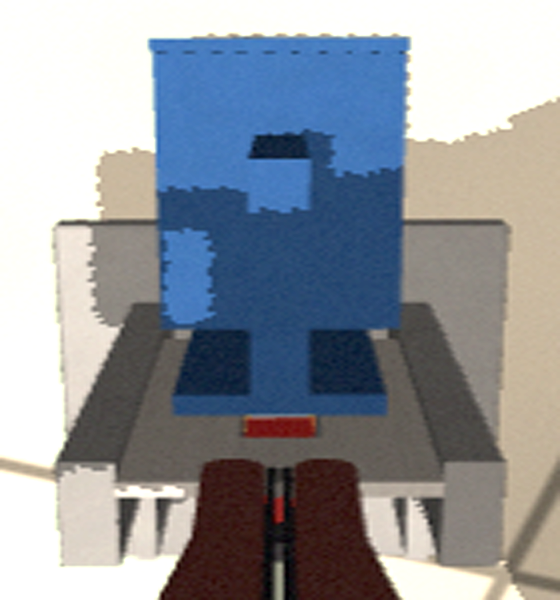

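Run:
```python
from h import *
import json
c=json.load(open("w6.json"))
g=lambda x,y:(215+x/4-.4,100+y/3-.4)
P=np.array([[-100,-30,13],[-100,30,13],[-6,-30,5],[-6,30,5],[-6,-22,75],[-6,22,75],[0,-22,75],[0,22,75],[-70,-6,75],[-70,6,75]],float)/1000
X=np.array([g(150,39),g(410,39),g(162,328),g(400,328),g(175,396),g(387,396),g(175,414),g(387,414),g(250,158),g(309,158)])
def W(v): return R.from_euler("ZYX",[v[2],v[4],v[5]]).apply(P)+[v[0],v[1],v[3]]
r=least_squares(lambda v:(proj(c,W(v))-X).ravel(),[*S0,ys,.0646,0,0],x_scale=.01,loss="soft_l1")
v=r.x;d=v[:2]-S0;print("x,y in stand mm",d@us*1e3,d@vs*1e3,"yaw err",np.degrees(v[2]-ys),"z",v[3],"pitch,roll deg",np.degrees(v[4:]),r.fun.round(1))
```

```text
x,y in stand mm 0.30773434706763814 0.6657993604505282 yaw err 0.1876190814827203 z 0.06281133437151344 pitch,roll deg [-1.80146273 -0.00858032] [-0.1 -0.   0.1 -0.2 -0.   0.3  0.1  0.1 -0.3 -0.6  0.2 -0.8 -0.1  0.2
  0.   0.1 -0.2  0.4  0.4  0.3]
```

The fin top now rests at z ≈ 139.3 mm with the gripper off it, which is S+4, the locked height. The red bolt shows at the top of the slot. The image fit hints at a 1.8° droop, but pitch is only weakly constrained from this view. I'll check level by feel with a light touch at the fin's outer end.

Run:
```python
from plant import arm
from h import *
for x in (-.060,-.015):
    a=tcp(x+.040,0)[:2]
    arm.move_l([*a,.16],.12); arm.move_l([*a,.145],.05);arm.dwell(.25)
    hit=arm.move_l([*a,.1345],.008,contact_N=1.5);print(x,hit,arm.current_ee_pos()[2].round(5),arm.current_wrist_force().round(2),arm.current_t())
    arm.move_l([*a,.155],.08)
```

```text
-0.06 True 0.13775 [-0.27 -0.39  4.24] 39.9417
-0.015 True 0.13923 [-0.27  0.99  4.23] 42.325
```

Touch shows the outer end 1.5 mm lower over 45 mm, a droop of about 1.9°, and vision agrees. That is about the slack of the 5.7 mm gap on the 4 mm strip. I'll give the back plate's top one light push toward the face to seat it flat, then re-measure by camera from the same viewpoint.

Run:
```python
from plant import arm
from h import *
import json
def at(x,z): return [*tcp(x+.040,0)[:2],z]
arm.move_l(at(-.028,.17),.12)
arm.gripper_to(.022,10)
arm.move_l(at(-.028,.126),.08); arm.dwell(.15)
f0=arm.current_wrist_force();print(f0.round(2))
hit=arm.move_l(at(-.010,.126),.01,contact_N=5)
p=arm.current_ee_pos();f=arm.current_wrist_force()-f0
print(hit,np.round(sx(p),4)-[.04,0],p[2],(f[:2]@us).round(2),f.round(2),arm.current_t())
p0=sx(p)[0]-.04
if hit:
    arm.move_l(at(p0+.0015,.126),.01,contact_N=6); p=arm.current_ee_pos();f=arm.current_wrist_force()-f0
    print(np.round(sx(p),4)-[.04,0],f.round(2))
arm.move_l(at(-.028,.126),.04)
arm.move_l(at(-.028,.20),.12)
arm.gripper_to(.0)
b=tcp(-.03+.040,0)[:2]
arm.move_l([*b,.26],.12); arm.dwell(.2)
json.dump({k:np.asarray(v).tolist() for k,v in arm.get_calibration("wrist").items()},open("w7.json","w"))
im=arm.snapshot("wrist")[:,:,::-1].copy(); cv2.imwrite("pics/w7.png",im)
cv2.imwrite("pics/w7c.png",cv2.convertScaleAbs(cv2.resize(im[100:300,215:355],None,fx=4,fy=3,interpolation=cv2.INTER_CUBIC),alpha=1.8))
print(arm.current_t())
```

```text
[ 0.4   0.54 -0.34]
True [-0.0185  0.    ] 0.12609967077531517 -1.24 [ 1.49 -0.57  1.19] 45.475
[-0.0179 -0.    ] [ 4.1   0.46 -0.76]
48.35
```

View pics/w7c.png

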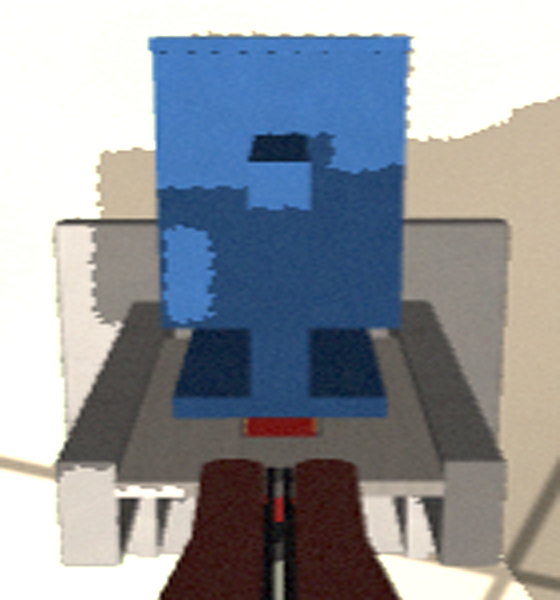

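Run:
```python
from h import *
import json
c=json.load(open("w7.json"))
g=lambda x,y:(215+x/4-.4,100+y/3-.4)
P=np.array([[-100,-30,13],[-100,30,13],[-6,-30,5],[-6,30,5],[-6,-22,75],[-6,22,75],[0,-22,75],[0,22,75],[-70,-6,75],[-70,6,75]],float)/1000
X=np.array([g(150,38),g(411,38),g(162,328),g(400,328),g(175,398),g(387,398),g(175,416.5),g(387,416.5),g(249,161),g(310,161)])
def W(v): return R.from_euler("ZYX",[v[2],v[4],v[5]]).apply(P)+[v[0],v[1],v[3]]
r=least_squares(lambda v:(proj(c,W(v))-X).ravel(),[*S0,ys,.0646,0,0],x_scale=.01,loss="soft_l1")
v=r.x;d=v[:2]-S0;print("x,y mm",d@us*1e3,d@vs*1e3,"yaw",np.degrees(v[2]-ys),"z",v[3],"pitch,roll deg",np.degrees(v[4:]),r.fun.round(1))
a=cv2.imread("pics/w6.png").astype(int);b=cv2.imread("pics/w7.png").astype(int);print(np.abs(a-b).mean())
```

```text
x,y mm 0.46042823007590633 0.6532237508831716 yaw 0.1507860512948861 z 0.06321870104383807 pitch,roll deg [-1.26547129  0.00878304] [-0.2  0.1  0.1 -0.1 -0.   0.1  0.1  0.  -0.3 -0.5  0.2 -0.6 -0.2  0.2
  0.1  0.1 -0.   0.2  0.2  0.2]
1.7657454648526076
```

The push helped: about 1.3° now, and it holds. I'll make one more push, slightly firmer but under 12 N, then withdraw and take final checks.

Run:
```python
from plant import arm
from h import *
import json
def at(x,z): return [*tcp(x+.040,0)[:2],z]
arm.gripper_to(.022,10)
arm.move_l(at(-.028,.17),.15)
arm.move_l(at(-.028,.130),.08); arm.dwell(.1)
f0=arm.current_wrist_force()
arm.move_l(at(-.020,.130),.02,contact_N=8)
hit=arm.move_l(at(-.012,.130),.01,contact_N=10)
p=arm.current_ee_pos();f=arm.current_wrist_force()-f0
print(hit,np.round(sx(p),4)-[.04,0],p[2],f.round(2),arm.current_t())
arm.move_l(at(-.028,.130),.03)
arm.move_l(at(-.028,.20),.15)
arm.gripper_to(.0)
b=tcp(-.03+.040,0)[:2]
arm.move_l([*b,.26],.12); arm.dwell(.2)
json.dump({k:np.asarray(v).tolist() for k,v in arm.get_calibration("wrist").items()},open("w8.json","w"))
im=arm.snapshot("wrist")[:,:,::-1].copy(); cv2.imwrite("pics/w8.png",im)
cv2.imwrite("pics/w8c.png",cv2.convertScaleAbs(cv2.resize(im[100:300,215:355],None,fx=4,fy=3,interpolation=cv2.INTER_CUBIC),alpha=1.8))
cv2.imwrite("pics/s8.png",arm.snapshot("side")[:,:,::-1])
print(arm.current_t())
```

```text
True [-0.0166 -0.0001] 0.1303999606164917 [-0.05  0.39  0.56] 51.5333
54.1583
```

View pics/w8c.png

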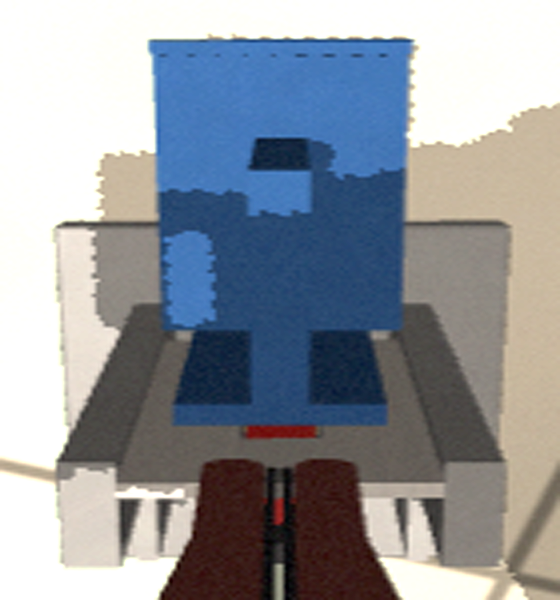

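View pics/s8.png

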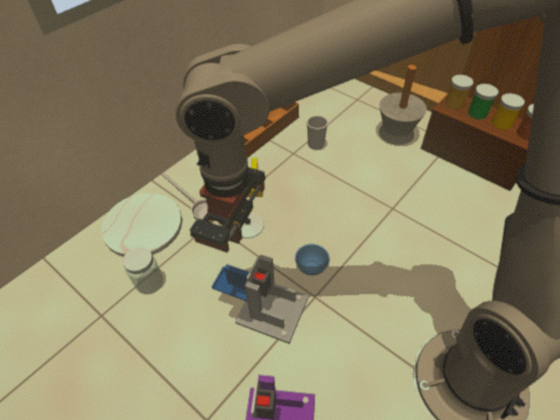

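Run:
```python
from h import *
import json
c=json.load(open("w8.json"))
g=lambda x,y:(215+x/4-.4,100+y/3-.4)
P=np.array([[-100,-30,13],[-100,30,13],[-6,-30,5],[-6,30,5],[-6,-22,75],[-6,22,75],[0,-22,75],[0,22,75],[-70,-6,75],[-70,6,75]],float)/1000
X=np.array([g(150,41),g(412,41),g(162,330),g(401,330),g(175,404),g(387,404),g(175,424.5),g(387,424.5),g(249,169),g(310,169)])
def W(v): return R.from_euler("ZYX",[v[2],v[4],v[5]]).apply(P)+[v[0],v[1],v[3]]
r=least_squares(lambda v:(proj(c,W(v))-X).ravel(),[*S0,ys,.0646,0,0],x_scale=.01,loss="soft_l1")
v=r.x;d=v[:2]-S0;print("x,y mm",d@us*1e3,d@vs*1e3,"yaw",np.degrees(v[2]-ys),"z",v[3],"pitch,roll deg",np.degrees(v[4:]),r.fun.round(1))
```

```text
x,y mm 0.23924464976764626 0.5726086143582847 yaw 0.15153261965346657 z 0.06358453333548864 pitch,roll deg [-0.04631959  0.04926217] [-0.3  0.   0.2 -0.2  0.1  0.2  0.1  0.1 -0.3 -0.1  0.2 -0.2 -0.2 -0.2
  0.1 -0.2 -0.   0.3  0.3  0.2]
```

The bracket is now level (pitch −0.05°) and flush, at the locked height, and nothing else has moved. The gripper is clear, so I'm handing the job in.

Run:
```python
from plant import arm
print(arm.current_wrist_force().round(2),arm.current_t()); print(arm.close_job())
```

```text
[-0.34  0.46  0.04] 54.1583
the job is handed in; nothing more can be done
None
```

The blue bracket is hooked into the grey upright, locked and released, and the job was handed in at 54.2 s of the 67 s allowed.

**How it went:**
- **Finding the slot:** A light fingertip touch on the strip's top edge put the slot middle at S = 135.6 mm, and the wrist camera gave the same.
- **Inserting and locking:** I hooked the tongue at that height and lowered it onto the seat. I then let go and pressed on the fin near the back plate. The force dropped from 12.5 to 10.8 N as the bolt snapped over. The press peaked at about 16 N.

**Last checks:**
- **Lock:** With the gripper off it, the fin top was felt at about 139.3 mm, against 139.6 mm expected for locked. The red bolt showed in the slot above the tongue.
- **Level:** After locking, touch and camera both showed a droop of 1.8–1.9°, about the slack of the gap on the strip. Two light pushes on the plate's top (contact limit 10 N or less) brought it to −0.05° by camera, within about 0.2 mm of the face.
- **Disagreement:** The final camera fit puts the bracket's origin at z = 63.6 mm, about 1 mm below the 64.6 mm expected. I put that down to the roughly 2 mm camera accuracy. I did not repeat the height touch after the last push.
- **Surroundings:** The bystanders show no visible change in the last side picture, and the arm was touching nothing (wrist force under 0.6 N).

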